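Cover the segment dish and hold the case lid open

TASK

Gently set the loose round cover on the larger of the two metal dishes so that it sits seated and level, and let go of it. Then raise the lid of the grey case by its bar and keep holding it open at 50 degrees (give or take five) so that I can put the dish away: the lid falls shut by itself, so finish while still holding it with the gripper. Do not drop the cover or shift the other things on the bench.

Things in the scene. Friction and masses are not known exactly. Their poses are not given: they have to be found in the camera images.
- cover: loose round cover of grey plastic with a black upright knob, about 80 g: disc 96 mm in diameter and 5 mm thick; under it a locating step 76 mm in diameter and 5 mm deep that drops inside the rim of the larger dish; on top, central, a knob 18 mm in diameter and 30 mm high. It lies on the bench on its step. Origin: centre of the step's underside (disc top at z 10 mm, knob from z 10 to 40 mm), z up
- dish: the larger of two loose open round aluminium dishes, 250 g, with three small brass-coloured saw segments inside: 90 mm in diameter, 30 mm high, walls 4 mm (mouth 82 mm), segments up to 14 mm above its underside. Origin: centre of its underside, z up. With the cover seated, the cover's origin lies 25 mm above this origin and within 3 mm of its axis
- small_dish: the smaller aluminium dish, 64 mm in diameter, 30 mm high, also with segments; it is left alone. Origin: centre of its underside
- case: grey painted metal case fixed to the bench, 180 mm (own x) by 240 mm (own y), 100 mm high, with a flat lid that covers its whole top. It is hinged along the edge nearest the robot (own -x), so the lid opens like a mouth facing away from the robot. Origin: centre of its underside; own x points from the hinge to the lid's free edge, away from the robot, turned by its yaw
- case_lid (a joint): opening angle of the case's lid in rad: 0 shut, growing as the free far edge rises; stops at 1.3. Lid 180 x 240 x 8 mm, 0.4 to 0.65 kg, no spring and almost no friction: it falls shut from any angle when let go
- lid_bar (a point): middle of the round steel bar handle on the lid, 110 mm long, 11 mm thick, along the case's own y, 35 mm above the lid's top face on two posts 85 mm apart. From the hinge axis it lies 150 mm along the lid and 43 mm off its underside; with the lid shut, 60 mm along own x from the case's origin, 143.5 mm above the bench. Pinched across from above, it can turn in the grip
- lid_hinge (a point): point on the lid's hinge axis, midway along it: 90 mm behind the case's origin along own -x, 100.5 mm above the bench; the axis runs along the case's own y
- loupe: black plastic loupe, 42 mm wide, 34 mm high; bystander. Origin: centre of its underside
- saw_disc: brass-coloured saw disc lying flat, 140 mm in diameter, 4.5 mm thick; bystander. Origin: centre of its underside
- screwdriver: screwdriver with a black handle, lying on the bench; bystander. Origin: its underside; own x along it
- bracket: blue plastic ribbed bracket, 160 x 50 x 50 mm; bystander. Origin: centre of its underside
- strip: flat steel strip, 45 x 300 x 6 mm; bystander. Origin: centre of its underside
There are look-alikes about, which are no part of the job. What is shaped like the cover but green or purple is not meant.

How it is judged:
On the way, in this order (a step that is already met when the one before it is completed fails the run):
1. the cover sits seated and level on the larger dish, let go of (horizontal distance between cover and dish below 0.006 m and z of cover in the frame of dish between 0.022 and 0.0275 m and angle between each of cover, dish's own z axis and vertical below 0.05 rad and height (world z) of dish between -0.004 and 0.006 m and contact force between the fingers and cover below 0.1 N and contact force between the fingers and dish below 0.1 N and linear speed of cover below 0.03 m/s), for 0.2 s.
2. then the fingers raise the lid (value of joint case_lid above 0.3 rad and contact force between the fingers and case above 0.5 N), for 0.1 s.
At the end, for the whole second after the job is handed in: The lid stands still at 44 to 56 degrees, held by the fingers (over 0.5 N), not propped by any loose thing. The cover is seated on the larger dish: within 6 mm of its axis, 22 to 27.5 mm above its origin, both level within 0.05 rad, at rest, untouched; the dish stands on the bench (all of step 1 and value of joint case_lid between 0.77 and 0.98 rad and velocity of joint case_lid between -0.1 and 0.1 rad/s and contact force between the fingers and case above 0.5 N and contact force between each of cover, dish, small_dish, loupe, saw_disc, screwdriver, bracket, strip and case below 0.3 N); the arm keeps its last pose, push and grip.
It fails at once if the cover is dropped onto the dish (falls free faster than 0.5 m/s, about 13 mm) (horizontal distance between cover and dish below 0.05 m and height (world z) of cover above 0.012 m and contact force between the fingers and cover below 0.1 N and linear speed of cover above 0.5 m/s).
It fails at once if another thing on the bench is shifted by more than 30 mm (distance of any of small_dish, loupe, saw_disc, screwdriver, bracket, strip from where it was at the start of the episode above 0.03 m).
It also fails if it takes over 48 s, if anything falls off the work surface, if the arm or the gripper's body presses on something with over 40 N, if the wrist force passes 120 N, or if a joint passes its speed limit or range.

ROBOT

A 7-joint arm with a two-finger parallel gripper is mounted at the origin on the work surface. World frame = base frame: x ahead of the robot, y to its left, z up, the work surface at z = 0. Lengths are in m, angles in rad, forces in N, time in s.
With the tool pointing down it reaches from about 0.425 to 0.875 m from the base axis. Payload 4.7 kg.
Tool frame: the origin (TCP) lies midway between the tips of the shut fingers; the grasp point (between the pads) lies 19 mm behind it (ctrl.grip_depth is the z of the grasp point in the tool frame, in m); z points along the fingers, y is the line along which they close (so a half turn about z gives the same grasp; the last joint's range is limited). The gripper opens to 85 mm and grips with 20 to 120 N. Pads are 22 mm wide; open, the fingers measure 114 mm over their backs; the gripper's body (76 mm by 85 mm) begins 54 mm behind the grasp point. The pads swing forward as they close: fully open they stand 13 mm farther back than shut.
Start: joints at [-1.21, 0.321, -0.07, 1.45, 0.023, 1.371, -0.057], TCP at [0.221, 0.611, 0.196] pointing down, gripper open.
Joint ranges: [-2.86, 2.86], [-0.3, 2.09], [-1.38, 1.24], [0.06, 2.45], [-1.56, 4.7], [0.09, 2.05], [-2.69, 2.69]. Speed limits (rad/s): [2.57, 2.57, 3.14, 3.14, 3.14, 3.14, 3.14].

INTERFACE

Orientations are given as a unit quaternion [w, x, y, z].
In Python, from workcell import ctrl gives the robot as it stands. The module is installed in compiled form; this text tells all that it offers.
- The arm moves only by the tool play_rows, never from a script. Its argument "moves" is one flat list of numbers, 7 for each row, row after row: the turn, a rotation vector about the tool's x, y, z in units of pi/2 rad (1.0 is pi/2 rad), then the shift along the tool's x, y, z in units of 50 cm (1.0 is 50 cm), then the opening, from 0 (shut) to 1 (fully open). In form: [wx, wy, wz, dx, dy, dz, fingers, wx, wy, wz, dx, dy, dz, fingers, ...]. A call has exactly 10 rows; each row shifts and turns the commanded pose from where the row before left it, along the tool's axes as they then stand; what a row does not reach is not made up. A row lasts 1/10 s, in which the tool goes at most 50 mm and 8.59 degrees, less where a joint would pass 70% of its speed; a pose out of reach is approached as far as the arm can. A call with a number of a shift or a turn outside -1 to 1 is refused whole. A call with a gripper value outside its range is refused whole. The fingers move at their own pace and stop on an object; the grip force is fixed at half the most. Time passes only in rows, so rows that do not move let the fingers close, or fill a call up. It gives the time, the measured TCP pose, the force, the opening and the grip force at its end, in the units of the state.
- ctrl.sense(): the state, without advancing time (a new reading comes with each control period).
- ctrl.read_camera(name): name is "scene" or "top" or "wrist"; returns a dict with "frame" (384x512x3 uint8, blue, green, red), "K" (3x3 intrinsics, pixels), "extrinsics" (4x4, takes a point from world to camera coordinates). Camera axes: x right, y up, looking along -z (the intrinsics and any distortion apply to the point x, -y, -z); pixel columns grow to the right and rows downward; lengths in m; the calibration is good to about 2 mm. A picture is of the moment at which its call begins. There is no depth.
- ctrl.hand_in(): hands the job in; it is judged then, once.
The state is a dict: "t": time; "joints": joint angles; "joint_vel": joint speeds; "tau": joint torques, N m; "tool_pos": TCP position; "ee_rot": TCP orientation; "wrist_force": force on the tool from outside, world axes, zero at the start; "wrist_torque": the same for the moment, N m; "opening": finger opening in m; "gripper_force": force on a finger pad.
Only numpy, scipy, OpenCV 4.12 (cv2) and the standard library are available. Lean on these libraries where they do the work, as an engineer would, in place of code of your own. Each camera call takes 0.05 s, during which the arm holds its last target. There are 200 camera calls.

## Working session

There is one attempt and no reset: what is moved stays moved. The work goes in short steps, Python scripts to look and compute and a tool call to move; the robot and the scene stay as the last step left them, time stands still between calls to the robot, and variables do not carry over. Pictures are saved under pics/ and viewed, at most 10 in all, crops included, and the job is handed in when it is done.

Besides the shell and the picture viewer there is one more tool, called after "Call:" in YAML: its name, and indented under it one key for each argument. play_rows: Moves the arm, as the interface text tells. Its arguments: {"type":"object","properties":{"moves":{"type":"array","items":{"type":"number","minimum":-1,"maximum":1}}},"required":["moves"]}

```bash
mkdir -p pics; python3 - <<'E'
from workcell import ctrl
import cv2,numpy as np
s=ctrl.sense();print(s['t'],s['tool_pos'],s['ee_rot'],s['opening'],ctrl.grip_depth)
for n in("top","scene"):
    c=ctrl.read_camera(n);cv2.imwrite(f'pics/{n}0.png',c['frame']);np.savez(f'{n}0.npz',**c);print(n,c.keys(),c['K'].tolist(),c['extrinsics'].round(4).tolist())
E
```

```text
0.0 [0.220787   0.61073001 0.19482015] [-1.29346098e-04  1.72548098e-01  9.85000645e-01 -9.30648526e-04] 0.08546393553062713 -0.0187
top dict_keys(['frame', 'K', 'extrinsics']) [[399.2623120475765, 0.0, 250.87347533646835], [0.0, 399.2623120475765, 188.99992731426886], [0.0, 0.0, 1.0]] [[0.0069, -1.0, -0.0035, -0.0055], [0.9891, 0.0063, 0.1472, -0.5278], [-0.1472, -0.0045, 0.9891, -1.3487], [0.0, 0.0, 0.0, 1.0]]
scene dict_keys(['frame', 'K', 'extrinsics']) [[451.589254314137, 0.0, 260.4514916434415], [0.0, 451.589254314137, 195.0387469404976], [0.0, 0.0, 1.0]] [[0.0751, 0.9971, -0.008, -0.0463], [-0.7311, 0.0605, 0.6795, 0.2822], [0.6781, -0.0452, 0.7336, -1.8586], [0.0, 0.0, 0.0, 1.0]]
```

View pics/top0.png

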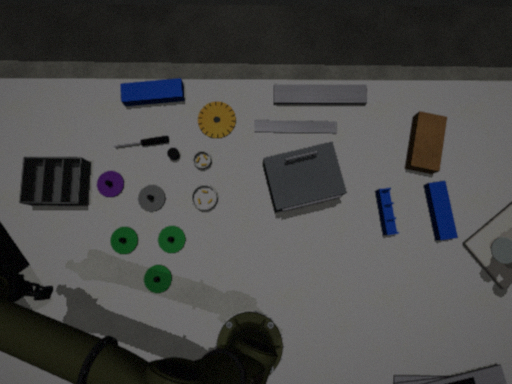

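View pics/scene0.png

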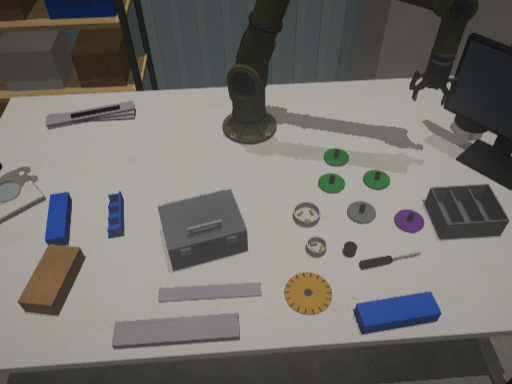

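Candidates in the top view: the grey disc (152,198), green discs (124,240), (172,239) and (158,279), and a purple disc (110,184). I choose the grey one. The dishes are the large one at (205,198) and the small one at (203,160). The case is around (305,178), with its bar at (300,157).

```bash
python3 - <<'E'
import cv2,numpy as np
f=np.load('top0.npz')['frame'];g=np.load('scene0.npz')['frame']
a=cv2.resize(f[135:225,85:255+0],None,fx=4.5,fy=4.5,interpolation=cv2.INTER_CUBIC)[:, :765]
b=cv2.resize(f[130:220,250:360],None,fx=3.3,fy=3.3,interpolation=cv2.INTER_CUBIC)
b=cv2.resize(f[130:180,250:360],None,fx=3.6,fy=3.6,interpolation=cv2.INTER_CUBIC)
c=cv2.resize(g[190:240,150:255],None,fx=3.6,fy=3.6,interpolation=cv2.INTER_CUBIC)
im=np.zeros((590,796,3),np.uint8);im[:a.shape[0],:765]=a
im[408:588,:396]=b;im[408:588,400:778]=c
im=np.clip(im.astype(float)*1.6,0,255).astype(np.uint8)
cv2.imwrite('pics/crop1.png',im)
E
```

```text
(no output)
```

View pics/crop1.png

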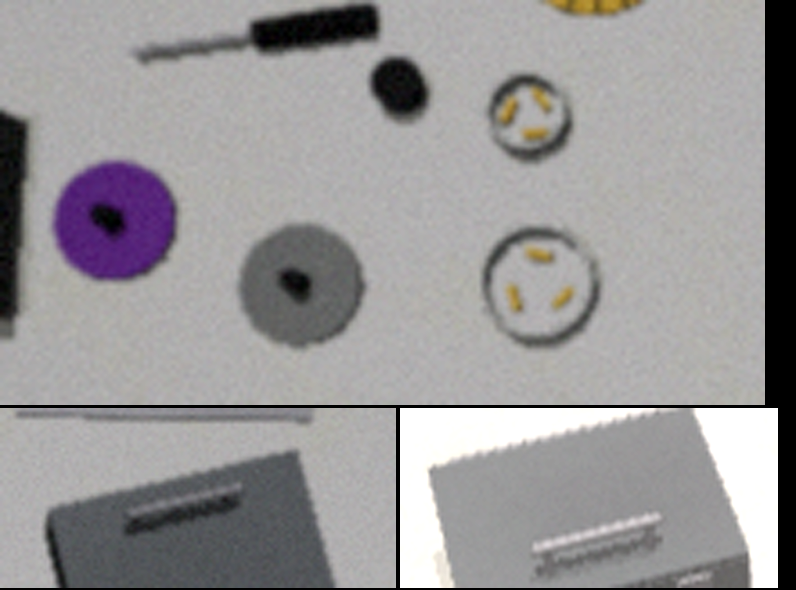

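The crop shows the grey disc with a black knob, centred at full-image (151.9,198.3). The large dish has its rim centre at (205.2,198.8) and three segments inside. The bar runs from (285,159) to (317,152), and the lid's far corners are at (264,158) and (332,142).

```bash
cat >h.py <<'E'
import numpy as np,cv2
from scipy.spatial.transform import Rotation as R
def ray(c,uv):
    E=np.array(c['extrinsics']);K=np.array(c['K']);u,v=uv
    d=np.linalg.inv(K)@[u,v,1];d=d*[1,-1,-1]
    return -E[:3,:3].T@E[:3,3],E[:3,:3].T@d
def at(c,uv,z):
    o,d=ray(c,uv);return (o+d*(z-o[2])/d[2])[:2].round(4)
def proj(c,p):
    E=np.array(c['extrinsics']);q=np.atleast_2d(p)@E[:3,:3].T+E[:3,3];q=q*[1,-1,-1]
    h=q@np.array(c['K']).T;return h[:,:2]/h[:,2:]
def rot(s):
    q=np.array(s['ee_rot']);return R.from_quat(np.r_[q[1:],q[0]])
def move(s,goal,yaw=None):
    """units of shift in tool axes to goal"""
    r=rot(s);return (r.inv().apply(np.array(goal)-s['tool_pos'])/0.5).round(4)
E
python3 - <<'E'
from h import *
t=np.load('top0.npz');g=np.load('scene0.npz')
for n,uv,z in[('cover',(151.5,198.0),.01),('dish',(204.8,198.4),.03),('small',(202.7,160.9),.03),('loupe',(173.5,154),.034),
 ('barL',(285.0,158.7),.1435),('barR',(316.6,151.8),.1435),('FL',(263.7,158),.1085),('FR',(332.1,141.9),.1085)]:print(n,at(t,uv,z))
for n,uv,z in[('barA',(150+535/3.6-400/3.6,190+(545-408)/3.6),.147),('barB',(150+260/3.6,190+(517-408)/3.6),.147),('cover',(361.5,212),.01),('dish',(306.5,213.5),.03)]:print('scene',n,at(g,uv,z))
from workcell import ctrl
s=ctrl.sense();c=ctrl.read_camera('wrist');E=c['extrinsics'];o=-E[:3,:3].T@E[:3,3]
r=rot(s);print('cam in tool',r.inv().apply(o-s['tool_pos']),'axis tool',r.inv().apply(-E[2,:3]),r.as_matrix().round(3).tolist(),c['K'].tolist())
E
```

```text
cover [0.4977 0.3497]
dish [0.495  0.1585]
small [0.6286 0.1691]
loupe [0.652  0.2725]
barL [ 0.6125 -0.1126]
barR [ 0.6361 -0.2155]
FL [ 0.6224 -0.0444]
FR [ 0.6791 -0.2738]
scene barA [ 0.636  -0.2125]
scene barB [ 0.615  -0.1115]
scene cover [0.5027 0.3512]
scene dish [0.5109 0.1613]
cam in tool [ 7.10264626e-02  8.49032254e-05 -1.77338206e-01] axis tool [-2.79235044e-01  8.37027762e-04  9.60222417e-01] [[-0.94, 0.34, -0.001], [0.34, 0.94, -0.002], [-0.0, -0.002, -1.0]] [[331.6732363080746, 0.0, 253.31729006149834], [0.0, 331.6732363080746, 186.71196568798828], [0.0, 0.0, 1.0]]
```

```bash
cat >>h.py <<'E'
def pose(yaw,tilt=0):
    """tool down with tool y at yaw (deg) in world, tilted about tool x by tilt deg"""
    a=np.radians(yaw);y=np.array([np.cos(a),np.sin(a),0]);z=np.array([0,0,-1.]);x=np.cross(y,z)
    return R.from_matrix(np.c_[x,y,z])*R.from_euler('x',tilt,degrees=True)
def rows(p0,r0,p1,r1,n,f):
    """straight move in n equal rows"""
    w=(r0.inv()*r1).as_rotvec()/n;out=[];r=r0
    for i in range(n):
        # shift along axes as they stand at the row's start
        out.append(np.r_[w/(np.pi/2),r.inv().apply((np.array(p1)-p0)/n)/.5,f].round(4)); r=r*R.from_rotvec(w)
    return np.array(out)
E
python3 - <<'E'
from h import *
from workcell import ctrl
s=ctrl.sense()
o=rows(s['tool_pos'],rot(s),[.4975,.350,.12],pose(13.3),10,1.);print(np.array2string(o,separator=',',suppress_small=True))
E
```

```text
[[-0.0001, 0.    , 0.0631,-0.0698,-0.0302, 0.0151, 1.    ],
 [-0.0001, 0.    , 0.0631,-0.0724,-0.0232, 0.0151, 1.    ],
 [-0.0001, 0.    , 0.0631,-0.0744,-0.0159, 0.015 , 1.    ],
 [-0.0001, 0.    , 0.0631,-0.0756,-0.0085, 0.015 , 1.    ],
 [-0.0001, 0.    , 0.0631,-0.076 ,-0.0009, 0.015 , 1.    ],
 [-0.0001, 0.    , 0.0631,-0.0758, 0.0066, 0.015 , 1.    ],
 [-0.0001, 0.    , 0.0631,-0.0747, 0.0141, 0.015 , 1.    ],
 [-0.0001, 0.    , 0.0631,-0.073 , 0.0214, 0.015 , 1.    ],
 [-0.0001, 0.    , 0.0631,-0.0705, 0.0285, 0.015 , 1.    ],
 [-0.0001, 0.    , 0.0631,-0.0673, 0.0354, 0.015 , 1.    ]]
```

Call:
play_rows:
  moves: [0,0,0.063,-0.07,-0.03,0.015,1,0,0,0.063,-0.072,-0.023,0.015,1,0,0,0.063,-0.074,-0.016,0.015,1,0,0,0.063,-0.076,-0.0085,0.015,1,0,0,0.063,-0.076,-0.001,0.015,1,0,0,0.063,-0.076,0.0065,0.015,1,0,0,0.063,-0.075,0.014,0.015,1,0,0,0.063,-0.073,0.0215,0.015,1,0,0,0.063,-0.0705,0.0285,0.015,1,0,0,0.063,-0.0675,0.0355,0.015,1]

```text
t: 1.15
tool_pos: [0.4988, 0.3494, 0.1204]
ee_rot: [-0.0, 0.621, 0.784, -0.0]
wrist_force: [-0.1, -0.2, 0.4]
opening: 0.0855
gripper_force: 0.0
```

```bash
cat >look.py <<'E'
import sys
from h import *
from workcell import ctrl
def snap(n):
    c=ctrl.read_camera('wrist');f=c['frame'];cv2.imwrite(f'pics/{n}.png',f);np.savez(n+'.npz',**c);return c
def blobs(c,m,z,amin=150):
    n,l,st,ce=cv2.connectedComponentsWithStats(m.astype(np.uint8))
    for i in range(1,n):
        if st[i,4]>amin:
            k,_=cv2.findContours((l==i).astype(np.uint8),cv2.RETR_EXTERNAL,cv2.CHAIN_APPROX_NONE)
            e=cv2.fitEllipse(max(k,key=len)) if len(max(k,key=len))>5 else None
            print(st[i].tolist(),ce[i].round(1),e[0],np.round(e[1]), 'world',at(c,e[0],z))
E
python3 - <<'E'
from look import *
s=ctrl.sense();print(s['t'],s['tool_pos'],rot(s).as_matrix().round(3).tolist(),s['wrist_force'])
c=snap('w1');f=c['frame'].astype(int)
print(proj(c,[.4975,.35,.01]))
E
```

```text
1.15 [0.49883651 0.3493997  0.12044826] [[-0.228, 0.974, -0.0], [0.974, 0.228, -0.0], [-0.0, -0.0, -1.0]] [-0.12884469 -0.24658498  0.35707809]
[[251.94765049 172.44000967]]
```

View pics/w1.png

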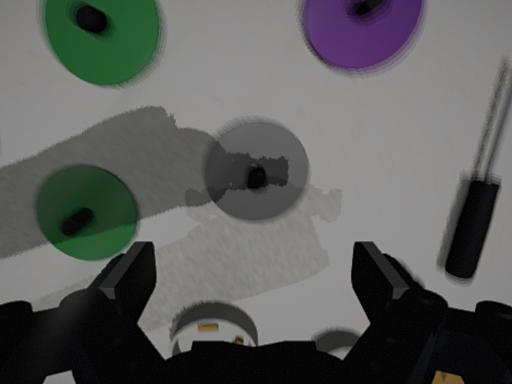

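The wrist view shows the grey disc at about (257,171), between the open fingers and partly in shadow. The large dish is at the bottom, near (213,330). I'll fit the rim.

```bash
cat >>look.py <<'E'
def fit(c,x,y,rz,span=.015,step=.0005,d=.003,sign=1):
    """circle fit: rz = [(radius,z)], maximise mean robust edge contrast"""
    g=cv2.GaussianBlur(cv2.cvtColor(c['frame'],cv2.COLOR_BGR2GRAY).astype(np.float32),(0,0),1)
    a=np.linspace(0,2*np.pi,120,endpoint=False);best=(-1,)
    def val(X,Y,r,z):
        p=proj(c,np.c_[X+r*np.cos(a),Y+r*np.sin(a),0*a+z]).astype(np.float32)
        return cv2.remap(g,p[:,0].reshape(1,-1),p[:,1].reshape(1,-1),cv2.INTER_LINEAR)[0]
    n=np.arange(-span,span+1e-9,step);S=np.zeros((len(n),len(n)))
    for i,dx in enumerate(n):
        for j,dy in enumerate(n):
            for r,z in rz: S[i,j]+=np.minimum(np.abs(val(x+dx,y+dy,r+d,z)-val(x+dx,y+dy,r-d,z)),40).mean()
    w=np.where(S>S.min()+.93*(S.max()-S.min()));W=S[w]-S.min()
    return np.array([x+(n[w[0]]*W).sum()/W.sum(),y+(n[w[1]]*W).sum()/W.sum()]).round(4),S.max().round(1),S.mean().round(1)
E
python3 - <<'E'
from look import *
c=ctrl.read_camera('wrist');cv2.imwrite('pics/w2.png',c['frame']);np.savez('w2.npz',**c)
print(at(c,(257.3,170.5),.01),at(c,(257.3,170.5),.04))
print(fit(c,.5,.35,[(.048,.010)]),fit(c,.5,.35,[(.048,.005)]))
t=dict(np.load('top0.npz'))
print('top',fit(t,.4975,.35,[(.048,.01)]),fit(t,.495,.1585,[(.045,.03)],.02),fit(t,.495,.1585,[(.041,.03)],.02))
# knob: dark pixels
m=(c['frame'].max(2)<38);m[:120]=0;m[225:]=0;m[:,:200]=0;m[:,315:]=0
blobs(c,m,.04,30)
for z in(.01,.04):print(proj(c,[.503,.351,z]))
s=ctrl.sense();print(s['tool_pos'])
E
```

```text
[0.5077 0.3443] [0.5057 0.3514]
(array([0.4985, 0.3524]), np.float64(39.0), np.float64(11.3)) (array([0.4985, 0.3515]), np.float64(39.0), np.float64(11.5))
top (array([0.4975, 0.349 ]), np.float64(23.4), np.float64(10.1)) (array([0.4973, 0.1614]), np.float64(16.8), np.float64(9.4)) (array([0.5011, 0.1634]), np.float64(18.6), np.float64(9.9))
[238, 152, 23, 29, 491] [248.8 165. ] (248.85586547851562, 165.06231689453125) [22. 27.] world [0.4982 0.3543]
[[253.73929908 162.20734156]]
[[253.85597585 170.28087282]]
[0.5025748  0.34329676 0.11961291]
```

```bash
python3 - <<'E'
from look import *
s=ctrl.sense();print(s['tool_pos'],move(s,[.4982,.351,.016]))
E
```

```text
[0.5025748  0.34329676 0.11961291] [ 0.018  -0.0051  0.2071]
```

Call:
play_rows:
  moves: [0,0,0,0.009,-0.0025,0.03,1,0,0,0,0.009,-0.0026,0.04,1,0,0,0,0,0,0.05,1,0,0,0,0,0,0.04,1,0,0,0,0,0,0.03,1,0,0,0,0,0,0.017,1,0,0,0,0,0,0,1,0,0,0,0,0,0,0.8,0,0,0,0,0,0,0.5,0,0,0,0,0,0,0]

```text
t: 2.25
tool_pos: [0.4942, 0.3593, 0.0185]
ee_rot: [0.0, 0.62, 0.785, 0.001]
wrist_force: [0.3, -0.3, 0.4]
opening: 0.0445
gripper_force: 0.0
```

Call:
play_rows:
  moves: [0,0,0,0,0,0,0,0,0,0,0,0,0,0,0,0,0,0,0,0,0,0,0,0,0,0,0,0,0,0,0,0,0,-0.01,0,0,0,0,0,0,-0.02,0,0,0,0,0,0,-0.03,0,0,0,0,0,0,-0.03,0,0,0,0,0,0,-0.03,0,0,0,0,0,0,0,0]

```text
t: 3.25
tool_pos: [0.4954, 0.3602, 0.0811]
ee_rot: [0.001, 0.62, 0.785, 0.003]
wrist_force: [0.2, -0.8, 0.5]
opening: -0.0002
gripper_force: 0.0
```

```bash
python3 - <<'E'
from look import *
s=ctrl.sense();print(s['t'],s['tool_pos'],s['opening'],s['gripper_force'],s['wrist_force'])
c=snap('w3');s=ctrl.sense();print(s['tool_pos'])
z=.01-.016+s['tool_pos'][2];x,y=s['tool_pos'][:2]
print(fit(c,x,y,[(.048,z)]),proj(c,[x,y,z]))
print('goal',move(s,[.497,.16,.13]))
E
```

```text
3.25 [0.49541941 0.36024703 0.08114161] -0.00017054742350825796 0.0 [ 0.23612893 -0.76150597  0.47262484]
[0.49460118 0.35965891 0.07951555]
(array([0.4805, 0.3638]), np.float64(16.0), np.float64(9.0)) [[251.62435607 215.46358993]]
goal [-0.3893 -0.0878 -0.102 ]
```

View pics/w3.png

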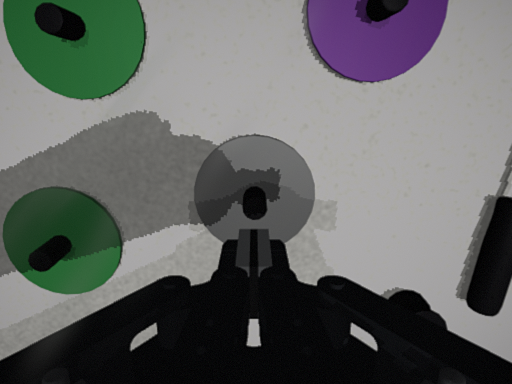

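The grasp missed: the fingers shut beside the knob (opening is 0). In this image the cover is still flat on the bench, with its disc at about (254,193) and the knob just ahead of the tips at (255,203). The earlier readings were taken before the arm settled. I'll re-measure at rest.

```bash
python3 - <<'E'
from look import *
c=snap('w4');s=ctrl.sense();print(s['t'],s['tool_pos'],s['joint_vel'].round(3) if hasattr(s['joint_vel'],'round') else s['joint_vel'])
print(at(c,(254.5,193),.01))
for z in(.01,):print(fit(c,.496,.367,[(.048,z)],.03,.001))
t=ctrl.read_camera('top');print('top',fit(t,.4975,.353,[(.048,.01)],.03,.001))
print('old w2',fit(dict(np.load('w2.npz')),.5,.35,[(.048,.01)]))
g=cv2.resize(t['frame'][170:225,120:180],None,fx=8,fy=8);cv2.imwrite('pics/t2.png',g)
print('tip proj',proj(c,s['tool_pos']))
E
```

```text
3.35 [0.49377454 0.3591     0.07818943] [ 0.001  0.019 -0.001  0.022  0.    -0.002  0.001]
[0.497  0.3546]
(array([0.4983, 0.3533]), np.float64(33.6), np.float64(7.9))
top (array([0.4979, 0.3477]), np.float64(17.8), np.float64(6.8))
old w2 (array([0.4985, 0.3524]), np.float64(39.0), np.float64(11.3))
tip proj [[251.70546734 219.35170715]]
```

Call:
play_rows:
  moves: [0,0,0,0,0,0,0,0,0,0,0,0,0,0,0,0,0,0,0,0,0,0,0,0,0,0,0,0,0,0,0,0,0,0,0,0,0,0,0,0,0,1,0,0,0,0,0,0,1,0,0,0,0,0,0,1,0,0,0,0,0,0,1,0,0,0,0,0,0,1]

```text
t: 4.4
tool_pos: [0.4935, 0.3588, 0.0775]
ee_rot: [-0.0, 0.62, 0.785, 0.0]
wrist_force: [0.1, 0.9, 0.5]
opening: 0.0719
gripper_force: 0.0
```

```bash
python3 - <<'E'
from look import *
s=ctrl.sense();print(s['t'],s['tool_pos'],np.array(s['joint_vel']).round(4))
c=snap('w5');print('w',fit(c,.498,.353,[(.048,.01)],.015,.0005))
for i in range(2):
  t=ctrl.read_camera('top');print('top',fit(t,.4975,.353,[(.048,.01)],.015,.0005))
g=ctrl.read_camera('scene');print('scene',fit(g,.499,.353,[(.048,.01)],.02,.0005),'t0',fit(dict(np.load('scene0.npz')),.499,.353,[(.048,.01)],.02,.0005))
s=ctrl.sense();print(s['t'],s['tool_pos'])
a=cv2.resize(c['frame'][120:280,150:360],None,fx=2.2,fy=2.2);b=cv2.resize(g['frame'][160:240,310:410],None,fx=3.3,fy=4.4)
cv2.imwrite('pics/m5.png',np.hstack([a,cv2.resize(b,(320,a.shape[0]))]))
E
```

```text
4.4 [0.49351389 0.35883536 0.07746919] [-0.0006  0.0007 -0.0014  0.0015  0.0003 -0.0001 -0.0011]
w (array([0.4985, 0.3531]), np.float64(38.7), np.float64(11.6))
top (array([0.4988, 0.3468]), np.float64(18.8), np.float64(9.7))
top (array([0.4984, 0.3469]), np.float64(19.4), np.float64(10.0))
scene (array([0.5033, 0.3487]), np.float64(28.9), np.float64(11.0)) t0 (array([0.5038, 0.3483]), np.float64(32.0), np.float64(11.0))
4.6 [0.4935267  0.35883877 0.07747744]
```

View pics/m5.png

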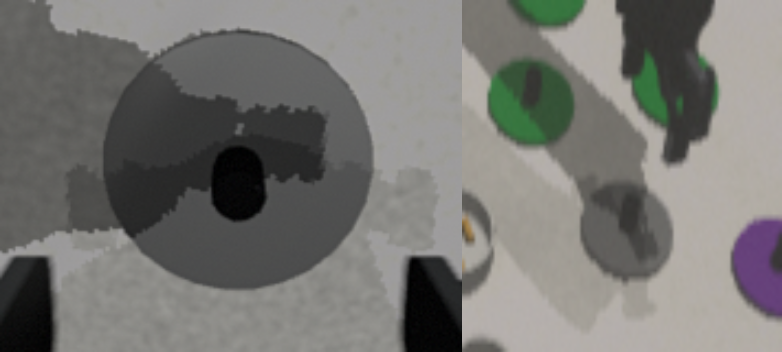

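The cover is flat and unshifted, with the knob at about (238,183) in the crop. In the scene part the gripper tips are up and to the right of it. I'll compare the tip projections in the scene camera.

```bash
python3 - <<'E'
from look import *
s=ctrl.sense();g=ctrl.read_camera('scene');c=ctrl.read_camera('wrist');t=ctrl.read_camera('top')
r=rot(s);p=np.array(s['tool_pos'])
pts=[p+r.apply([0,q,-.013]) for q in(-.05,-.0425,0,.0425,.05)]
print('scene',proj(g,pts).round(1).tolist());print('wrist',proj(c,pts).round(1).tolist());print('top',proj(t,pts).round(1).tolist())
T=np.array
a=cv2.resize(g['frame'][150:230,310:410],None,fx=4,fy=4);b=cv2.resize(c['frame'][150:310,130:390],None,fx=1.5,fy=1.5)
im=np.zeros((320,800,3),np.uint8);im[:,:400]=a;im[:240,400:790]=b
for q in proj(g,pts)[[1,3]]:cv2.drawMarker(im,tuple(((q-[310,150])*4).astype(int)),(0,0,255),0,8)
for q in proj(c,pts)[[1,3]]:cv2.drawMarker(im,tuple(((q-[130,150])*1.5+[400,0]).astype(int)),(0,0,255),0,8)
for x,y in((.4985,.3525),(.5,.349)):
  for z in(.01,.04):
    q=proj(g,[x,y,z])[0];cv2.drawMarker(im,tuple(((q-[310,150])*4).astype(int)),(0,255,255) if x<.499 else (255,255,0),0,8)
    q=proj(c,[x,y,z])[0];cv2.drawMarker(im,tuple(((q-[130,150])*1.5+[400,0]).astype(int)),(0,255,255) if x<.499 else (255,255,0),0,8)
cv2.imwrite('pics/m6.png',np.clip(im*1.5,0,255).astype(np.uint8))
E
```

```text
scene [[360.2, 183.2], [361.2, 184.8], [367.0, 193.6], [373.1, 202.9], [374.2, 204.5]]
wrist [[159.9, 228.8], [173.9, 228.8], [253.3, 228.7], [332.7, 228.6], [346.7, 228.6]]
top [[145.5, 210.8], [145.1, 208.6], [142.7, 196.2], [140.3, 184.0], [139.9, 181.8]]
```

View pics/m6.png

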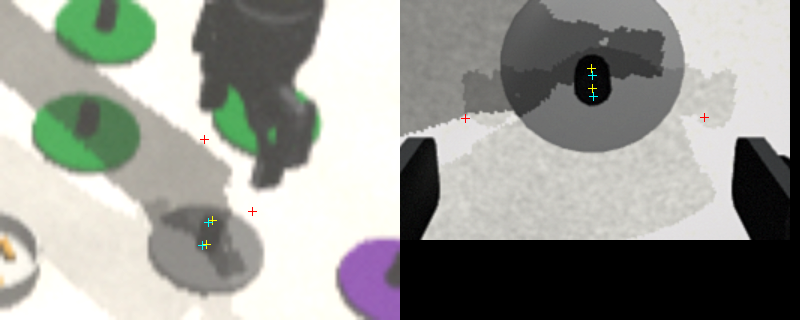

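The tips in both cameras sit about 30–40 mm farther back along the tool than the nominal TCP. That matches the miss: the fingers closed above the knob. I'll centre over the knob with a partial opening, let it settle, then measure the tips against the knob again.

```bash
python3 - <<'E'
from look import *
s=ctrl.sense();print(s['tool_pos'],s['opening'],move(s,[.499,.350,.040]))
E
```

```text
[0.49351877 0.35881983 0.07745969] 0.08517909343658811 [-0.0197  0.0066  0.0749]
```

Call:
play_rows:
  moves: [0,0,0,-0.005,0.0016,0,0.5,0,0,0,-0.005,0.0017,0,0.5,0,0,0,-0.005,0.0016,0,0.5,0,0,0,-0.0047,0.0017,0.015,0.5,0,0,0,0,0,0.02,0.5,0,0,0,0,0,0.02,0.5,0,0,0,0,0,0.015,0.5,0,0,0,0,0,0.005,0.5,0,0,0,0,0,0,0.5,0,0,0,0,0,0,0.5]

```text
t: 5.75
tool_pos: [0.4992, 0.3502, 0.0401]
ee_rot: [0.0, 0.62, 0.785, 0.0]
wrist_force: [0.8, 0.2, 0.1]
opening: 0.0427
gripper_force: 0.0
```

```bash
python3 - <<'E'
from look import *
s=ctrl.sense();g=ctrl.read_camera('scene');c=snap('w7');s=ctrl.sense();print(s['t'],s['tool_pos'],s['opening'],s['wrist_force'])
p=np.array(s['tool_pos']);r=rot(s);h=s['opening']/2
im=np.zeros((560,800,3),np.uint8)
a=cv2.resize(g['frame'][160:230,330:400],None,fx=5,fy=5);im[:350,:350]=a
b=cv2.resize(c['frame'][140:330,160:360],None,fx=2.2,fy=2.2);im[:b.shape[0],355:355+b.shape[1]]=b
im=np.clip(im*1.6,0,255).astype(np.uint8)
for k,col in((0,(0,0,255)),(.02,(0,255,255)),(.04,(255,255,0))):
  for x in(0,.011):
   for q in(-h,h):
    P=p+r.apply([x,q,-k])
    if x==0:
      u=proj(g,P)[0];cv2.drawMarker(im,tuple(((u-[330,160])*5).astype(int)),col,0,8)
    u=proj(c,P)[0];cv2.drawMarker(im,tuple(((u-[160,140])*2.2+[355,0]).astype(int)),col,0 if x else 1,8)
cv2.imwrite('pics/m7.png',im)
print(fit(c,.499,.352,[(.048,.01)]))
E
```

```text
5.85 [0.49936739 0.3503002  0.04047593] 0.04270312118400711 [ 0.02953616 -0.66551678  0.07387569]
(array([0.4984, 0.353 ]), np.float64(37.7), np.float64(13.0))
```

View pics/m7.png

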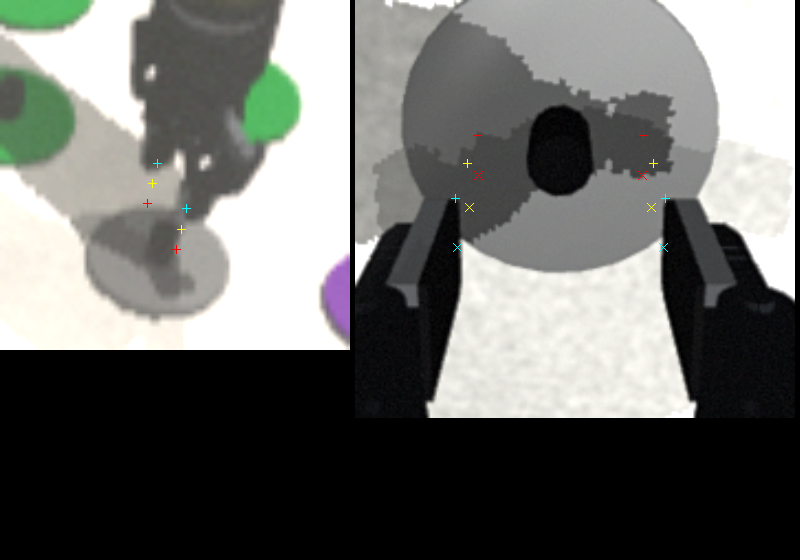

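The overlay is clear. At half opening the tip corners match 40 mm behind the reported TCP (cyan), in both cameras. So I need to go about 40 mm lower; the knob is centred between the fingers.

Call:
play_rows:
  moves: [0,0,0,0,0,0.01,0.5,0,0,0,0,0,0.02,0.5,0,0,0,0,0,0.025,0.5,0,0,0,0,0,0.025,0.5,0,0,0,0,0,0.02,0.5,0,0,0,0,0,0.01,0.5,0,0,0,0,0,0.004,0.5,0,0,0,0,0,0,0.5,0,0,0,0,0,0,0.5,0,0,0,0,0,0,0.5]

```text
t: 6.85
tool_pos: [0.4995, 0.3503, -0.0164]
ee_rot: [0.0, 0.62, 0.785, 0.001]
wrist_force: [0.1, -0.4, 0.2]
opening: 0.0428
gripper_force: 0.0
```

Call:
play_rows:
  moves: [0,0,0,0,0,0,0.35,0,0,0,0,0,0,0.25,0,0,0,0,0,0,0.15,0,0,0,0,0,0,0,0,0,0,0,0,0,0,0,0,0,0,0,0,0,0,0,0,0,0,0,0,0,0,0,0,0,0,0,0,0,0,0,0,0,0,0,0,0,0,0,0,0]

```text
t: 7.85
tool_pos: [0.4993, 0.3502, -0.0166]
ee_rot: [0.0, 0.62, 0.785, 0.0]
wrist_force: [-0.9, -0.4, 5.0]
opening: 0.0159
gripper_force: 58.7
```

The cover is gripped: opening 16 mm, force 59 N. Lifting it.

Call:
play_rows:
  moves: [0,0,0,0,0,-0.006,0,0,0,0,0,0,-0.014,0,0,0,0,0,0,-0.025,0,0,0,0,0,0,-0.035,0,0,0,0,0,0,-0.04,0,0,0,0,0,0,-0.035,0,0,0,0,0,0,-0.025,0,0,0,0,0,0,-0.014,0,0,0,0,0,0,-0.006,0,0,0,0,0,0,0,0]

```text
t: 8.85
tool_pos: [0.4989, 0.35, 0.0829]
ee_rot: [-0.0, 0.62, 0.785, -0.0]
wrist_force: [0.1, -0.3, -1.1]
opening: 0.0159
gripper_force: 58.6
```

Call:
play_rows:
  moves: [0,0,0,-0.03,-0.007,0,0,0,0,0,-0.05,-0.0117,0,0,0,0,0,-0.07,-0.0164,0,0,0,0,0,-0.08,-0.0187,0,0,0,0,0,-0.08,-0.0187,0,0,0,0,0,-0.08,-0.0187,0,0,0,0,0,-0.07,-0.0164,0,0,0,0,0,-0.05,-0.0117,0,0,0,0,0,-0.03,-0.007,0,0,0,0,0,0,0,0,0]

```text
t: 9.85
tool_pos: [0.4998, 0.0697, 0.0825]
ee_rot: [-0.0, 0.621, 0.784, -0.001]
wrist_force: [0.3, 0.9, -0.9]
opening: 0.0158
gripper_force: 58.6
```

Call:
play_rows:
  moves: [0,0,0,0,0,0,0,0,0,0,0,0,0,0,0,0,0,0,0,0,0,0,0,0,0,0,0,0,0,0,0,0,0,0,0,0,0,0,0,0,0,0,0,0,0,0,0,0,0,0,0,0,0,0,0,0,0,0,0,0,0,0,0,0,0,0,0,0,0,0]

```text
t: 10.85
tool_pos: [0.5003, 0.0727, 0.083]
ee_rot: [0.0, 0.62, 0.785, 0.0]
wrist_force: [0.3, -0.5, -1.5]
opening: 0.0157
gripper_force: 58.6
```

```bash
python3 - <<'E'
from look import *
s=ctrl.sense();c=snap('w8');s=ctrl.sense();print(s['t'],s['tool_pos'],s['opening'],s['gripper_force'],s['wrist_force'],rot(s).as_matrix().round(4).tolist())
p=s['tool_pos'];z=.01+p[2]+.0166
print('cover',fit(c,p[0],p[1],[(.048,z)],.012),proj(c,[p[0],p[1],z]))
for rz in([(.045,.03)],[(.041,.03)],[(.045,.03),(.041,.03)],[(.045,.03),(.045,0.001)]):print('dish',fit(c,.498,.161,rz,.02,.0005,.0015))
t=ctrl.read_camera('top')
for rz in([(.045,.03)],[(.041,.03)],[(.045,.03),(.041,.03)]):print('top',fit(t,.498,.161,rz,.015,.0005,.0015))
E
```

```text
10.9 [0.50030132 0.07266402 0.08293056] 0.01597761595544814 58.633766770362854 [-0.87933333  0.76944545 -0.98346553] [[-0.2322, 0.9727, 0.0], [0.9727, 0.2322, 0.0], [0.0, 0.0001, -1.0]]
cover (array([0.4989, 0.0775]), np.float64(29.9), np.float64(13.6)) [[253.28538287 239.68478608]]
dish (array([0.4997, 0.16  ]), np.float64(23.8), np.float64(11.8))
dish (array([0.5006, 0.1629]), np.float64(37.0), np.float64(13.0))
dish (array([0.5   , 0.1615]), np.float64(51.6), np.float64(24.9))
dish (array([0.4992, 0.1606]), np.float64(53.3), np.float64(25.6))
top (array([0.4953, 0.1624]), np.float64(5.4), np.float64(3.1))
top (array([0.5   , 0.1655]), np.float64(5.8), np.float64(3.3))
top (array([0.4992, 0.1643]), np.float64(9.8), np.float64(6.4))
```

View pics/w8.png

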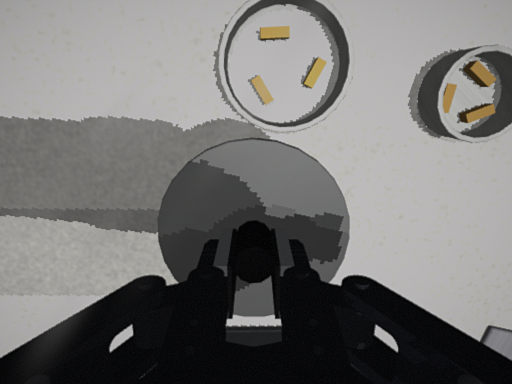

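Seen here: the held cover is level, with its disc edges at u 158 and 349 and its top edge at v 138. The big dish rim spans u 219–352 and its bottom is at v 132. I'll refine both with visible arcs only.

```bash
cat > arc.py <<'E'
from look import *
from scipy.optimize import minimize
def arcfit(c,x0,y0,r,z,a0,a1,d=.0012,sign=0,sp=.008):
    g=cv2.GaussianBlur(cv2.cvtColor(c['frame'],cv2.COLOR_BGR2GRAY).astype(np.float32),(0,0),.7)
    a=np.radians(np.arange(a0,a1,1.5));res=[]
    # per-angle strongest radial edge, then least-squares centre with known radius
    rr=np.arange(r-sp,r+sp,.00025)
    for it in range(6):
        P=np.array([proj(c,np.c_[x0+rr*np.cos(t),y0+rr*np.sin(t),0*rr+z]) for t in a]).astype(np.float32)
        ok=(P[...,1].min(1)>2)&(P[...,1].max(1)<380)
        v=cv2.remap(g,P[...,0],P[...,1],cv2.INTER_LINEAR);k=4
        e=v[:,2*k:]-v[:,:-2*k];e=e if sign>0 else -e if sign<0 else np.abs(e)
        i=e.argmax(1)+k;R_=rr[i]-r;ok&=np.abs(R_-np.median(R_[ok]))<.004
        A=np.c_[np.cos(a),np.sin(a)][ok];sol=np.linalg.lstsq(np.c_[A,np.ones(ok.sum())],R_[ok],rcond=None)[0]
        x0+=sol[0];y0+=sol[1]
    return round(x0,4),round(y0,4),'dr',round(sol[2],4),int(ok.sum()),'rms',np.std(R_[ok]-np.c_[A,np.ones(ok.sum())]@sol).round(5)
if __name__=='__main__':
    c=dict(np.load('w8.npz'))
    for z in(.10,.11,.12):print('cover',z,arcfit(c,.5,.0765,.048,z,5,175))
    for n,r,sg,z in(('out',.045,-1,.03),('in',.041,1,.03),('out',.045,0,.03),('in',.041,0,.03)):print(n,sg,arcfit(c,.5,.1612,r,z,0,360,sign=sg,sp=.005),arcfit(c,.5,.1612,r,z,180,360,sign=sg,sp=.005))
    c=dict(np.load('w5.npz'));print('bench cover',arcfit(c,.4985,.353,.048,.01,0,360))
    s=ctrl.sense();print(s['t'],s['tool_pos'])
E
python3 arc.py
```

```text
cover 0.1 (np.float64(0.5007), np.float64(0.0717), 'dr', np.float64(0.0021), 113, 'rms', np.float64(0.0008))
cover 0.11 (np.float64(0.4996), np.float64(0.0763), 'dr', np.float64(-0.0011), 95, 'rms', np.float64(0.00072))
cover 0.12 (np.float64(0.4985), np.float64(0.0805), 'dr', np.float64(-0.0041), 76, 'rms', np.float64(0.00058))
out -1 (np.float64(0.5003), np.float64(0.1629), 'dr', np.float64(-0.0014), 173, 'rms', np.float64(0.00061)) (np.float64(0.5001), np.float64(0.1622), 'dr', np.float64(-0.0017), 109, 'rms', np.float64(0.00091))
in 1 (np.float64(0.5006), np.float64(0.1633), 'dr', np.float64(-0.0002), 189, 'rms', np.float64(0.00015)) (np.float64(0.5006), np.float64(0.1633), 'dr', np.float64(-0.0002), 120, 'rms', np.float64(0.00015))
out 0 (np.float64(0.4985), np.float64(0.1627), 'dr', np.float64(-0.0024), 173, 'rms', np.float64(0.00109)) (np.float64(0.4977), np.float64(0.1652), 'dr', np.float64(-0.0011), 116, 'rms', np.float64(0.00115))
in 0 (np.float64(0.5009), np.float64(0.1638), 'dr', np.float64(-0.0004), 188, 'rms', np.float64(0.00068)) (np.float64(0.5011), np.float64(0.1641), 'dr', np.float64(-0.0002), 120, 'rms', np.float64(0.00087))
bench cover (np.float64(0.4983), np.float64(0.3531), 'dr', np.float64(-0.0003), 239, 'rms', np.float64(0.00034))
10.95 [0.50032606 0.07268044 0.08293659]
```

Call:
play_rows:
  moves: [0,0,0,0.0205,0.005,0,0,0,0,0,0.04,0.01,0,0,0,0,0,0.05,0.0123,0,0,0,0,0,0.04,0.01,0,0,0,0,0,0.02,0.005,0.01,0,0,0,0,0,0,0.025,0,0,0,0,0,0,0.035,0,0,0,0,0,0,0.03,0,0,0,0,0,0,0.015,0,0,0,0,0,0,0.005,0]

```text
t: 11.95
tool_pos: [0.5002, 0.1591, 0.0214]
ee_rot: [-0.0, 0.62, 0.785, -0.001]
wrist_force: [-0.6, 0.2, -2.0]
opening: 0.0157
gripper_force: 58.6
```

Call:
play_rows:
  moves: [0,0,0,0,0,0,0,0,0,0,0,0,0,0,0,0,0,0,0,0,0,0,0,0,0,0,0,0,0,0,0,0,0,0,0,0,0,0,0,0,0,0,0,0,0,0,0,0,0,0,0,0,0,0,0,0,0,0,0,0,0,0,0,0,0,0,0,0,0,0]

```text
t: 12.95
tool_pos: [0.5011, 0.1606, 0.0229]
ee_rot: [-0.0, 0.62, 0.785, 0.0]
wrist_force: [0.2, 0.4, -1.3]
opening: 0.0162
gripper_force: 58.6
```

```bash
python3 - <<'E'
from arc import *
s=ctrl.sense();print(s['t'],s['tool_pos'],s['wrist_force'],s['opening'],move(s,[.5011,.1605,.0084]))
c=snap('w9');z=s['tool_pos'][2]+.0266
for q in(z-.003,z):print(arcfit(c,.5006,.163,.048,q,5,175,sp=.005))
E
```

```text
12.95 [0.501076   0.16056433 0.02290709] [ 0.2368868   0.43417033 -1.28552403] 0.016177947613805387 [-0.0001  0.      0.029 ]
(np.float64(0.5005), np.float64(0.1643), 'dr', np.float64(-0.0006), 109, 'rms', np.float64(0.00094))
(np.float64(0.4998), np.float64(0.1665), 'dr', np.float64(-0.0018), 100, 'rms', np.float64(0.001))
```

Call:
play_rows:
  moves: [0,0,0,0,0,0.004,0,0,0,0,0,0,0.004,0,0,0,0,0,0,0.004,0,0,0,0,0,0,0.004,0,0,0,0,0,0,0.003,0,0,0,0,0,0,0.003,0,0,0,0,0,0,0.003,0,0,0,0,0,0,0.002,0,0,0,0,0,0,0,0,0,0,0,0,0,0,0]

```text
t: 14.0
tool_pos: [0.5011, 0.1605, 0.0095]
ee_rot: [0.0, 0.62, 0.785, 0.0]
wrist_force: [0.1, -0.1, -1.5]
opening: 0.0158
gripper_force: 58.6
```

Call:
play_rows:
  moves: [0,0,0,0,0,0.001,0,0,0,0,0,0,0.001,0,0,0,0,0,0,0.001,0,0,0,0,0,0,0,0,0,0,0,0,0,0,0,0,0,0,0,0,0,0,0,0,0,0,0,0,0,0,0,0,0,0,0,0,0,0,0,0,0,0,0,0,0,0,0,0,0,0]

```text
t: 15.0
tool_pos: [0.5012, 0.1606, 0.0084]
ee_rot: [-0.0, 0.62, 0.785, 0.0]
wrist_force: [-2.1, -1.4, 5.1]
opening: 0.0162
gripper_force: 59.1
```

Contact came at exactly the expected height, with about 5–6 N. Releasing now.

Call:
play_rows:
  moves: [0,0,0,0,0,-0.001,0,0,0,0,0,0,0,0,0,0,0,0,0,0,0.25,0,0,0,0,0,0,0.3,0,0,0,0,0,0,0.4,0,0,0,0,0,0,0.5,0,0,0,0,0,0,0.5,0,0,0,0,0,0,0.5,0,0,0,0,0,0,0.5,0,0,0,0,0,0,0.5]

```text
t: 16.0
tool_pos: [0.5011, 0.1605, 0.0084]
ee_rot: [0.0, 0.62, 0.785, 0.0]
wrist_force: [0.3, 0.1, -1.0]
opening: 0.0423
gripper_force: 0.0
```

Call:
play_rows:
  moves: [0,0,0,0,0,-0.01,0.5,0,0,0,0,0,-0.02,0.5,0,0,0,0,0,-0.04,0.5,0,0,0,0,0,-0.05,0.5,0,0,0,0,0,-0.05,0.5,0,0,0,0,0,-0.05,0.5,0,0,0,0,0,-0.03,0.5,0,0,0,0,0,-0.01,0.5,0,0,0,0,0,0,0.5,0,0,0,0,0,0,0.5]

```text
t: 17.0
tool_pos: [0.5005, 0.1603, 0.1378]
ee_rot: [-0.0, 0.62, 0.785, -0.0]
wrist_force: [-0.4, -0.8, -1.3]
opening: 0.0426
gripper_force: 0.0
```

```bash
python3 - <<'E'
from arc import *
s=ctrl.sense();c=snap('w10');s=ctrl.sense();print(s['t'],s['tool_pos'],s['wrist_force'],s['opening'])
for z in(.03,.035,.04):print('cover',z,arcfit(c,.5006,.163,.048,z,0,360,sp=.005))
t=ctrl.read_camera('top');
# dish outer lower side, top-view check of cover
print('top',fit(t,.4995,.162,[(.048,.035)],.012))
print(rot(s).as_matrix().round(3).tolist())
# case: reference lines
T=dict(np.load('top0.npz'));G=dict(np.load('scene0.npz'))
def edge(c,pts,dz):pass
E
```

```text
17.05 [0.50036464 0.16026631 0.13745289] [-1.08231425 -0.59296766 -0.2365957 ] 0.04285685619196275
cover 0.03 (np.float64(0.5003), np.float64(0.1629), 'dr', np.float64(0.0009), 240, 'rms', np.float64(0.00105))
cover 0.035 (np.float64(0.4999), np.float64(0.1641), 'dr', np.float64(0.0001), 240, 'rms', np.float64(0.00107))
cover 0.04 (np.float64(0.4997), np.float64(0.1653), 'dr', np.float64(-0.0007), 239, 'rms', np.float64(0.00104))
top (array([0.4974, 0.1573]), np.float64(10.0), np.float64(5.6))
[[-0.232, 0.973, -0.002], [0.973, 0.232, -0.001], [-0.0, -0.002, -1.0]]
```

Call:
play_rows:
  moves: [0,0,0,-0.03,0.003,-0.03,0.6,0,0,0,-0.06,0.006,-0.03,0.6,0,0,0,-0.09,0.009,-0.03,0.6,0,0,0,-0.095,0.0095,-0.025,0.6,0,0,0,-0.095,0.0095,0,0.6,0,0,0,-0.095,0.0095,0,0.6,0,0,0,-0.09,0.009,0,0.6,0,0,0,-0.09,0.009,0,0.6,0,0,0,-0.07,0.007,0,0.6,0,0,0,-0.044,0.004,0,0.6]

```text
t: 18.1
tool_pos: [0.6253, -0.2037, 0.1945]
ee_rot: [-0.0, 0.621, 0.784, -0.001]
wrist_force: [0.0, 0.6, -0.2]
opening: 0.0513
gripper_force: 0.0
```

Call:
play_rows:
  moves: [0,0,0,0,0,0,0.6,0,0,0,0,0,0,0.6,0,0,0,0,0,0,0.6,0,0,0,0,0,0,0.6,0,0,0,0,0,0,0.6,0,0,0,0,0,0,0.6,0,0,0,0,0,0,0.6,0,0,0,0,0,0,0.6,0,0,0,0,0,0,0.6,0,0,0,0,0,0,0.6]

```text
t: 19.1
tool_pos: [0.6259, -0.1998, 0.1959]
ee_rot: [0.0, 0.62, 0.785, 0.0]
wrist_force: [0.1, 0.0, 0.4]
opening: 0.0513
gripper_force: 0.0
```

```bash
python3 - <<'E'
from arc import *
c=snap('w11');s=ctrl.sense();print(s['t'],s['tool_pos'],s['wrist_force'],s['opening'],proj(c,[[.6125,-.1126,.1435],[.6361,-.2155,.1435]]))
cv2.imwrite('pics/w11b.png',np.clip(cv2.resize(c['frame'],(800,600),interpolation=cv2.INTER_CUBIC)*1.5,0,255).astype(np.uint8))
E
```

```text
19.15 [ 0.62594822 -0.19984816  0.19591385] [ 0.28878415 -0.33963899  0.02457451] 0.05118548793873369 [[264.22306606  63.49215304]
 [261.74020366 215.31566437]]
```

View pics/w11b.png

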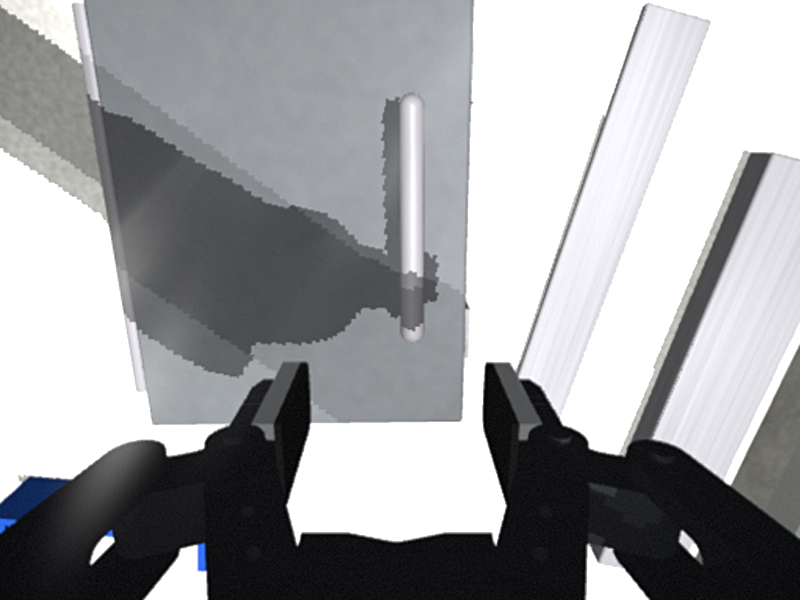

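The bar runs vertically in the picture from (411,93) to (411,342) at 1.5625× scale, so the gripper yaw is aligned with the case. Its centre is to be computed.

```bash
python3 - <<'E'
from arc import *
c=dict(np.load('w11.npz'));s=ctrl.sense()
a=at(c,(263.0,59.6),.1435);b=at(c,(263.0,218.7),.1435);m=(a+b)/2;print(a,b,m,np.linalg.norm(a-b),np.degrees(np.arctan2(a[1]-b[1],a[0]-b[0]))-90)
print(move(s,[m[0],m[1],.1959]))
k=.0375; print('TCP z for grasp',.1435-.019-k)
E
```

```text
[ 0.6112 -0.1105] [ 0.6376 -0.2179] [ 0.6244 -0.1642] 0.11059710665293193 13.810077091898918
[0.0701 0.0135 0.    ]
TCP z for grasp 0.087
```

Call:
play_rows:
  moves: [0,0,0,0.015,0.0035,0,0.6,0,0,0,0.025,0.005,0,0.6,0,0,0,0.02,0.005,0.01,0.6,0,0,0,0.01,0,0.025,0.6,0,0,0,0,0,0.035,0.6,0,0,0,0,0,0.04,0.6,0,0,0,0,0,0.04,0.6,0,0,0,0,0,0.03,0.6,0,0,0,0,0,0.02,0.6,0,0,0,0,0,0.008,0.6]

```text
t: 20.15
tool_pos: [0.6237, -0.1638, 0.0905]
ee_rot: [-0.001, 0.619, 0.785, -0.0]
wrist_force: [-0.6, -0.1, 1.1]
opening: 0.0512
gripper_force: 0.0
```

Call:
play_rows:
  moves: [0,0,0,0,0,0,0.6,0,0,0,0,0,0,0.6,0,0,0,0,0,0,0.6,0,0,0,0,0,0,0.4,0,0,0,0,0,0,0.25,0,0,0,0,0,0,0.1,0,0,0,0,0,0,0,0,0,0,0,0,0,0,0,0,0,0,0,0,0,0,0,0,0,0,0,0]

```text
t: 21.15
tool_pos: [0.6245, -0.1642, 0.0923]
ee_rot: [0.0, 0.62, 0.785, 0.0]
wrist_force: [-0.7, 0.5, 3.9]
opening: 0.0092
gripper_force: 58.6
```

```bash
python3 - <<'E'
from arc import *
s=ctrl.sense();c=snap('w12');print(s['t'],s['tool_pos'],s['wrist_force'],s['wrist_torque'],s['opening'],s['gripper_force'],s['joints'])
p0=np.array([.6244,-.1642]);ph=np.radians(13.8);r0=rot(s);R0=r0.inv()
b0=np.arctan2(43,150);L=np.hypot(.150,.043)
def P(th):
    X=L*np.cos(b0+th)-.15;return np.array([X*np.cos(ph),X*np.sin(ph),L*np.sin(b0+th)-.043])
for lo,hi in((0,25),(25,50)):
  th=np.radians(np.linspace(lo,hi,9));D=np.diff([P(t) for t in th],axis=0);print((R0.apply(D)/.5).round(4).tolist())
E
```

```text
21.15 [ 0.62453512 -0.16421004  0.09230896] [-0.70594698  0.48217106  3.89199248] [0.03297812 0.25615469 0.13719843] 0.009248682393585643 58.647313714027405 [-0.23591769  0.41820801  0.57971146  1.6081152  -0.24243926  1.18749913
  0.62993866]
[[-0.0, -0.0051, -0.0162], [-0.0, -0.006, -0.0159], [-0.0, -0.0069, -0.0156], [-0.0, -0.0077, -0.0152], [-0.0001, -0.0085, -0.0147], [-0.0001, -0.0093, -0.0142], [-0.0001, -0.0101, -0.0137], [-0.0001, -0.0108, -0.0131]]
[[-0.0001, -0.0115, -0.0125], [-0.0001, -0.0122, -0.0119], [-0.0001, -0.0128, -0.0112], [-0.0001, -0.0134, -0.0105], [-0.0001, -0.0139, -0.0098], [-0.0001, -0.0145, -0.009], [-0.0001, -0.0149, -0.0082], [-0.0001, -0.0153, -0.0074]]
```

Bar gripped. Raising along the arc, first half.

Call:
play_rows:
  moves: [0,0,0,0,-0.0025,-0.0081,0,0,0,0,0,-0.0026,-0.0081,0,0,0,0,0,-0.006,-0.0159,0,0,0,0,0,-0.0069,-0.0156,0,0,0,0,0,-0.0077,-0.0152,0,0,0,0,0,-0.0085,-0.0147,0,0,0,0,0,-0.0093,-0.0142,0,0,0,0,0,-0.01,-0.0137,0,0,0,0,0,-0.0054,-0.0066,0,0,0,0,0,-0.0054,-0.0065,0]

```text
t: 22.2
tool_pos: [0.5945, -0.1718, 0.1523]
ee_rot: [0.002, 0.62, 0.785, 0.001]
wrist_force: [7.9, -0.4, -0.9]
opening: 0.009
gripper_force: 58.8
```

```bash
python3 - <<'E'
from arc import *
s=ctrl.sense();p=np.array(s['tool_pos']);print(s['t'],p,s['wrist_force'],s['opening'],s['gripper_force'])
ph=np.radians(13.8);d=p-[.6245,-.1642,.0923];X=.15+d[0]*np.cos(ph)+d[1]*np.sin(ph);Z=.043+d[2]
print('angle',np.degrees(np.arctan2(Z,X)-np.arctan2(43,150)),'radius',np.hypot(X,Z))
E
```

```text
22.2 [ 0.59445668 -0.17180851  0.15233302] [ 7.86858289 -0.40651994 -0.88239526] 0.008968839653232601 58.78714084625244
angle 24.888808613028562 radius 0.1574133064824426
```

Forces are low and the angle is about 25°. Second half.

Call:
play_rows:
  moves: [0,0,0,0,-0.0115,-0.0125,0,0,0,0,0,-0.0122,-0.0119,0,0,0,0,0,-0.0128,-0.0112,0,0,0,0,0,-0.0134,-0.0105,0,0,0,0,0,-0.0139,-0.0098,0,0,0,0,0,-0.0145,-0.009,0,0,0,0,0,-0.0149,-0.0082,0,0,0,0,0,-0.0077,-0.0037,0,0,0,0,0,-0.0076,-0.0037,0,0,0,0,0,0,0,0]

```text
t: 23.2
tool_pos: [0.5432, -0.1847, 0.1949]
ee_rot: [0.003, 0.619, 0.785, 0.002]
wrist_force: [6.9, -0.0, 5.2]
opening: 0.0083
gripper_force: 58.8
```

Call:
play_rows:
  moves: [0,0,0,0,0,0,0,0,0,0,0,0,0,0,0,0,0,0,0,0,0,0,0,0,0,0,0,0,0,0,0,0,0,0,0,0,0,0,0,0,0,0,0,0,0,0,0,0,0,0,0,0,0,0,0,0,0,0,0,0,0,0,0,0,0,0,0,0,0,0]

```text
t: 24.2
tool_pos: [0.5436, -0.1846, 0.1947]
ee_rot: [0.004, 0.619, 0.785, 0.002]
wrist_force: [7.2, 0.0, 6.1]
opening: 0.0086
gripper_force: 58.8
```

```bash
python3 - <<'E'
from arc import *
s=ctrl.sense();p=np.array(s['tool_pos']);print(s['t'],p,s['wrist_force'],s['opening'],s['gripper_force'],np.array(s['joint_vel']).round(4))
ph=np.radians(13.8);d=p-[.6245,-.1642,.0923];X=.15+d[0]*np.cos(ph)+d[1]*np.sin(ph);Z=.043+d[2]
print('angle',np.degrees(np.arctan2(Z,X)-np.arctan2(43,150)),'radius',np.hypot(X,Z))
# independent check: lid's far edge in the scene view, model vs. gradient, over angles
H=np.array([.6244-.15*np.cos(ph),-.1642-.15*np.sin(ph),.1005]);ex=np.array([np.cos(ph),np.sin(ph),0]);ey=np.array([-np.sin(ph),np.cos(ph),0]);ez=np.array([0,0,1.])
for n in('scene','top'):
  g=ctrl.read_camera(n);I=cv2.GaussianBlur(cv2.cvtColor(g['frame'],cv2.COLOR_BGR2GRAY).astype(np.float32),(0,0),.8);out=[]
  cv2.imwrite(f'pics/{n}_end.png',g['frame'])
  for a in np.arange(35,66,1.):
    t=np.radians(a);sc=0
    u=ex*np.cos(t)+ez*np.sin(t);q=-ex*np.sin(t)+ez*np.cos(t)
    f=lambda l,w,h:H+np.outer(l,u)+np.outer(w,ey)+h*q
    W=np.linspace(-.11,.11,60)
    for h in((0,.008)):
      A=proj(g,f(0*W+.183,W,h));B=proj(g,f(0*W+.177,W,h));S=lambda P:cv2.remap(I,P[:,:1].astype(np.float32),P[:,1:].astype(np.float32),1)
      sc+=np.abs(S(A)-S(B)).mean()
    out.append((round(float(sc),1),a))
  print(n,sorted(out)[::-1][:5])
t=ctrl.read_camera('top');print('cover',fit(t,.4985,.16,[(.048,.035)],.012))
E
```

```text
24.2 [ 0.543558   -0.18462541  0.19470669] [7.17507453e+00 3.73481789e-04 6.12046975e+00] 0.008621785250219956 58.83332848548889 [ 0.001  -0.0007 -0.0016  0.0004 -0.      0.0007  0.0008]
angle 49.420480411775024 radius 0.15990097808267542
scene [(7.2, np.float64(61.0)), (6.3, np.float64(64.0)), (6.2, np.float64(62.0)), (5.5, np.float64(60.0)), (5.3, np.float64(65.0))]
top [(18.1, np.float64(47.0)), (18.0, np.float64(48.0)), (16.6, np.float64(35.0)), (14.8, np.float64(49.0)), (14.8, np.float64(46.0))]
cover (array([0.4942, 0.1575]), np.float64(21.4), np.float64(12.9))
```

Call:
play_rows:
  moves: [0,0,0,0,-0.002,-0.001,0,0,0,0,0,-0.004,-0.002,0,0,0,0,0,-0.002,-0.001,0,0,0,0,0,0,0,0,0,0,0,0,0,0,0,0,0,0,0,0,0,0,0,0,0,0,0,0,0,0,0,0,0,0,0,0,0,0,0,0,0,0,0,0,0,0,0,0,0,0]

```text
t: 25.35
tool_pos: [0.5396, -0.1856, 0.1965]
ee_rot: [0.004, 0.619, 0.785, 0.002]
wrist_force: [7.2, -0.6, 5.5]
opening: 0.0085
gripper_force: 58.7
```

```bash
python3 - <<'E'
from arc import *
s=ctrl.sense();p=np.array(s['tool_pos']);print(s['t'],p,s['wrist_force'],s['gripper_force'])
ph=np.radians(13.8);d=p-[.6245,-.1642,.0923];X=.15+d[0]*np.cos(ph)+d[1]*np.sin(ph);Z=.043+d[2]
print('angle',np.degrees(np.arctan2(Z,X)-np.arctan2(43,150)),'radius',np.hypot(X,Z))
for n in('top','scene'):
  t=ctrl.read_camera(n)
  for z in(.035,.03):print(n,arcfit(t,.499,.161,.048,z,0,360,sp=.01))
print(np.abs(np.array(s['joint_vel'])).max())
E
```

```text
25.35 [ 0.53964492 -0.18561162  0.19649964] [ 7.19109466 -0.64885705  5.52759708] 58.73635411262512
angle 51.00271923182618 radius 0.15991357558282276
top (np.float64(0.4965), np.float64(0.159), 'dr', np.float64(0.0026), 240, 'rms', np.float64(0.00158))
top (np.float64(0.4971), np.float64(0.1595), 'dr', np.float64(0.0027), 240, 'rms', np.float64(0.00161))
scene (np.float64(0.5005), np.float64(0.1619), 'dr', np.float64(-0.0007), 208, 'rms', np.float64(0.00123))
scene (np.float64(0.4963), np.float64(0.1629), 'dr', np.float64(-0.0005), 210, 'rms', np.float64(0.00122))
0.00220528423678409
```

The cover is still on the dish, and the lid is at rest and held at about 50°. Handing in.

```bash
python3 -c "
from workcell import ctrl
print(ctrl.hand_in())"
```

```text
the job is handed in; nothing more can be done
None
```

Handed in, with no verdict returned: by my measurements the grey cover sits seated on the larger dish and let go, and the gripper still holds the lid by its bar at about 50° (51° from the arm pose; the top camera read about 2° lower just before the last small raise).

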